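# Set out machined parts on their kit pads

## Robot

A 7-joint arm with a two-finger parallel gripper is mounted at the origin on the work surface. World frame = base frame: x ahead of the robot, y to its left, z up, the work surface at z = 0. Lengths are in m, angles in rad, forces in N, time in s.
With the tool pointing down it reaches from about 0.425 to 1.025 m from the base axis. Payload 9.4 kg.
Tool frame: the origin (TCP) lies between the finger pads; the fingertips stand 14 mm ahead of it and the grasp point (between the pads) lies 5 mm behind it; z points along the fingers, y is the line along which they close (so a half turn about z gives the same grasp; the last joint's range is limited). The gripper opens to 93 mm and grips with 3 to 60 N. Pads are 15 mm wide; open, the fingers measure 128 mm over their backs; the gripper's body (75 mm by 188 mm) begins 65 mm behind the grasp point.
Start: joints at [-1.289, 0.599, -0.003, 1.599, 0.002, 0.943, -0.08], TCP at [0.255, 0.679, 0.233] pointing down, gripper open.
Joint ranges: [-2.57, 2.57], [-0.35, 1.97], [-1.29, 1.29], [0.11, 2.56], [-1.05, 4.19], [0.11, 1.86], [-2.63, 2.63]. Speed limits (rad/s): [2.22, 2.22, 3.01, 3.01, 3.14, 3.14, 3.14].

## Interface

Orientations are given as [roll, pitch, yaw] about the fixed x, y, z axes, in that order (R = Rz(yaw) Ry(pitch) Rx(roll)).
In Python, from bench import arm gives the robot as it stands. The module is installed in compiled form; this text tells all that it offers.
- The arm moves only by the tool carry_out, never from a script. Its argument "deltas" is a list of rows, each an object with "offset": the shift along the tool's x, y, z in cm, a list of three; "twist": the turn, a rotation vector about the tool's x, y, z in degrees, a list of three; "claw": the opening, from 0 (shut) to 1 (fully open). In form: [{"offset": [dx, dy, dz], "twist": [wx, wy, wz], "claw": claw}, ...]. A call has 1 to 5 rows; each row is the pose to reach, as a shift and turn from the pose commanded when the call began, along the tool's axes at that moment; what a row does not reach only later rows make up. A row lasts 1/12 s, in which the tool goes at most 41.7 mm and 7.16 degrees, less where a joint would pass 70% of its speed; a pose out of reach is approached as far as the arm can. A call with a gripper value outside its range is refused whole. The fingers move at their own pace and stop on an object; the grip force is fixed at half the most. Time passes only in rows, so rows that repeat a pose let the fingers close. It gives the time, the measured TCP pose, the force, the opening and the grip force at its end, in the units of the state.
- arm.get_state(): the state, without advancing time (a new reading comes with each control period).
- arm.camera(name): name is "scene" or "top"; returns the picture (384x512x3 uint8, red, green, blue); there is no depth.
- arm.calibration(name): a dict with "fx", "fy", "cx", "cy" (pixels), "position" and "rotation" of the camera in the world. Camera axes: x right, y up, looking along -z (the intrinsics and any distortion apply to the point x, -y, -z); pixel columns grow to the right and rows downward; lengths in m; the calibration is good to about 2 mm. A picture is of the moment at which its call begins. calibration takes no time and is no camera call.
- arm.job_done(): hands the job in; it is judged then, once.
Trained networks look in the newest picture that a camera, given by its name, has taken for a name from the list of things; names that differ only in an ending like _2 or _b are one class to them, and where a whole thing is asked for, a point or a joint stands for the part that bears it (a point fixed in the world has none). Each returns a list of dicts, best first, with "confidence" (0 to 1); they miss things now and then, are a little off and sometimes report something else, mostly with a low value. They report only what shows in the picture. A call takes as long as a camera call. They do not tell look-alikes from the thing itself.
- arm.spot_in(camera, query): "uv" ([column, row] in pixels, amid what is visible of it).
- arm.outline_of(camera, query): "region" (384x512 bool, what is visible of it) and "uv" ([column, row] in pixels, amid what is visible of it).
The state is a dict: "time_s": time; "joints": joint angles; "dq": joint speeds; "joint_torque": joint torques, N m; "tcp_pos": TCP position; "tcp_rot": TCP orientation; "force": force on the tool from outside, world axes, zero at the start; "wrist_torque": the same for the moment, N m; "width": opening from 0.0 (shut) to 1.0 (fully open); "grasp_force": force on a finger pad.
Only numpy, scipy, OpenCV 4.12 (cv2) and the standard library are available. Lean on these libraries where they do the work, as an engineer would, in place of code of your own. Each camera call takes 0.05 s, during which the arm holds its last target. There are 200 camera calls.

## Task

Set out the kit for assembly: stand each of the four steel parts (the ring, the bush, the hexagon nut and the block) the right way up in the middle of the black pad whose white outline matches its shape and size, with the block lined up lengthwise with its rectangle. Leave the orange bin, the screwdriver and the tape measure where they are.

Things in the scene. Friction and masses are not known exactly. Their poses are not given: they have to be found in the camera images.
- collar_mid (a point): Loose big plain steel ring (shaft collar): outer diameter 60, bore 32, height 36, standing flat with its bore upright (mm). The point is its centre, half-way up; z is up.
- bush_mid (a point): Loose small steel bush (tube): outer diameter 36, bore 18, height 45, standing on end (mm). The point is its centre, half-way up; z is up.
- nut_mid (a point): Loose tall steel hexagon nut: 46 across the flats, 53 across the corners, height 45, standing with its bore upright; two of its flats face its own +y and -y (the other flats 60 degrees on), so its corners lie at +x and -x (mm). The point is its centre, half-way up; z is up.
- block_mid (a point): Loose rectangular steel block with two dark holes in its top: 64 long (own x) by 34 wide (own y), height 40, lying flat with the holes up (mm). The point is its centre, half-way up; z is up.
- collar_outline (a point): Pad for the collar: fixed black rubber square 90 x 90 x 5 mm on the bench with a flat white outline (line about 4 mm wide), a large circle, 68 mm across (the outline is only marked and stands in nobody's way). The point is the centre of the outline on the pad's top face, 5 mm above the bench; x and y run along the pad's sides, z is up.
- bush_outline (a point): Pad for the bush: fixed black rubber square 90 x 90 x 5 mm on the bench with a flat white outline (line about 4 mm wide), a small circle, 44 mm across (the outline is only marked and stands in nobody's way). The point is the centre of the outline on the pad's top face, 5 mm above the bench; x and y run along the pad's sides, z is up.
- nut_outline (a point): Pad for the nut: fixed black rubber square 90 x 90 x 5 mm on the bench with a flat white outline (line about 4 mm wide), a hexagon, 54 mm across the flats, with corners on its own +x and -x (the outline is only marked and stands in nobody's way). The point is the centre of the outline on the pad's top face, 5 mm above the bench; x and y run along the pad's sides, z is up.
- block_outline (a point): Pad for the block: fixed black rubber square 90 x 90 x 5 mm on the bench with a flat white outline (line about 4 mm wide), a rectangle, 72 mm along the pad's own x by 42 mm along its own y (the outline is only marked and stands in nobody's way). The point is the centre of the outline on the pad's top face, 5 mm above the bench; x and y run along the pad's sides, z is up.
- bin: Bystander: empty open orange parts bin 150 x 110 x 55 mm, left of the work; origin under its centre. To be left alone.
- screwdriver_mid (a point): Bystander: screwdriver, about 200 mm long, lying to the right of the work, handle towards its own -x; a point near its middle. To be left alone.
- tape: Bystander: red tape measure 62 x 66 x 36 mm beyond the work; origin under its centre. To be left alone.
Things that resemble listed ones, but are neither listed nor needed, are in the scene too. What is shaped like the part that bears bush_mid but blue, turquoise or yellow is not meant.

How it is judged:
At the end, for the whole second after the job is handed in: Each part stands upright (within 0.1 rad), at rest on the pad with its own outline, its centre within 12 mm of the outline's centre; the block's length lies within 12 degrees of the rectangle's length (horizontal distance between collar_mid and collar_outline below 0.012 m and z of collar_mid in the frame of collar_outline between 0.014 and 0.022 m and angle between each of collar_mid, bush_mid, nut_mid, block_mid's own z axis and vertical below 0.1 rad and linear speed of each of collar, bush, nut, block below 0.02 m/s and horizontal distance between bush_mid and bush_outline below 0.012 m and z of bush_mid in the frame of bush_outline between 0.0185 and 0.0265 m and horizontal distance between nut_mid and nut_outline below 0.012 m and z of nut_mid in the frame of nut_outline between 0.0185 and 0.0265 m and horizontal distance between block_mid and block_outline below 0.012 m and z of block_mid in the frame of block_outline between 0.016 and 0.024 m and angle between the x axis of block_mid and the x axis of block_outline, either way round below 0.21 rad); the robot touches nothing.
It fails at once if the orange bin is pushed out of its place (more than 30 mm) (distance of bin from where it was at the start of the episode above 0.03 m).
It fails at once if the screwdriver is pushed out of its place (more than 30 mm) (distance of screwdriver_mid from where it was at the start of the episode above 0.03 m).
It fails at once if the tape measure is pushed out of its place (more than 30 mm) (distance of tape from where it was at the start of the episode above 0.03 m).
It also fails if it takes over 109 s, if anything falls off the work surface, if the arm or the gripper's body presses on something with over 40 N, if the wrist force passes 120 N, or if a joint passes its speed limit or range.

## Working session

There is one attempt and no reset: what is moved stays moved. The work goes in short steps, Python scripts to look and compute and a tool call to move; the robot and the scene stay as the last step left them, time stands still between calls to the robot, and variables do not carry over. Pictures are saved under pics/ and viewed, at most 14 in all, crops included, and the job is handed in when it is done.

Besides the shell and the picture viewer there is one more tool, called as name([rows], argument=value, ...), one row to a line, values as JSON. carry_out: Moves the arm, as the interface text tells. Its arguments: {"type":"object","properties":{"deltas":{"type":"array","items":{"type":"object","properties":{"offset":{"type":"array","items":{"type":"number"}},"twist":{"type":"array","items":{"type":"number"}},"claw":{"type":"number"}}}}},"required":["deltas"]}

```bash
mkdir -p pics
cat > h.py <<'E'
import numpy as np, cv2
from bench import arm
def ray(cam,uv):
    c=arm.calibration(cam); R=np.array(c["rotation"]); R=R if R.shape==(3,3) else None
    d=R@np.array([(uv[0]-c["cx"])/c["fx"],-(uv[1]-c["cy"])/c["fy"],-1.])
    return np.array(c["position"]),d
def at(cam,uv,z):
    p,d=ray(cam,uv); return p+d*(z-p[2])/d[2]
def save(cam,name): 
    im=arm.camera(cam); cv2.imwrite(f"pics/{name}.png",cv2.cvtColor(im,cv2.COLOR_RGB2BGR)); return im
E
python3 - <<'E'
from h import *
for c in("scene","top"): save(c,c+"0"); print(arm.calibration(c))
s=arm.get_state(); print(s["tcp_pos"],s["tcp_rot"],s["width"],s["time_s"])
for q,z in dict(collar_mid=.036,bush_mid=.045,nut_mid=.045,block_mid=.04,collar_outline=.005,bush_outline=.005,nut_outline=.005,block_outline=.005,bin=0,screwdriver_mid=0.02,tape=.03).items():
    for r in arm.spot_in("top",q): print(q,np.round(r["uv"]),round(r["confidence"],2),np.round(at("top",r["uv"],z),3))
E
```

```text
{'fx': 434.3064638010299, 'fy': 434.3064638010299, 'cx': 254.67352770246555, 'cy': 189.25440962362322, 'position': array([ 1.48658448, -0.03348476,  0.79482231]), 'rotation': array([ 0.86274847, -0.00920855,  1.52501161])}
{'fx': 347.56588924655335, 'fy': 347.56588924655335, 'cx': 253.1587767121349, 'cy': 193.8994597605962, 'position': array([0.48719209, 0.00389461, 1.08616669]), 'rotation': array([ 1.39727142e-01, -8.23613563e-04, -1.57709844e+00])}
[0.25445059 0.6784444  0.23187896] [-3.14024920e+00  1.31231166e-04  2.78286716e+00] 1.002670011261939 0.1Traceback (most recent call last):
  File "<stdin>", line 5, in <module>
  File "h.py", line 8, in at
    p,d=ray(cam,uv); return p+d*(z-p[2])/d[2]
        ~~~^^^^^^^^
  File "h.py", line 5, in ray
    d=R@np.array([(uv[0]-c["cx"])/c["fx"],-(uv[1]-c["cy"])/c["fy"],-1.])
      ~^~~~~~~~~~~~~~~~~~~~~~~~~~~~~~~~~~~~~~~~~~~~~~~~~~~~~~~~~~~~~~~~~
ValueError: matmul: Input operand 0 does not have enough dimensions (has 0, gufunc core with signature (n?,k),(k,m?)->(n?,m?) requires 1)
```

View pics/top0.png

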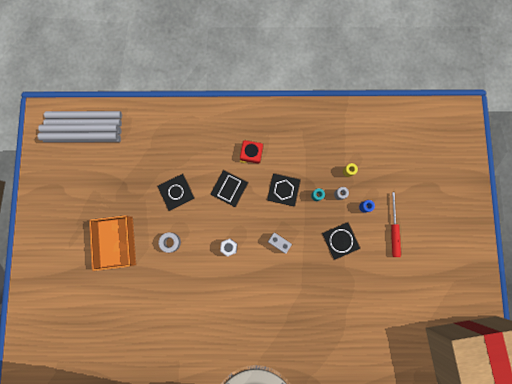

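View pics/scene0.png

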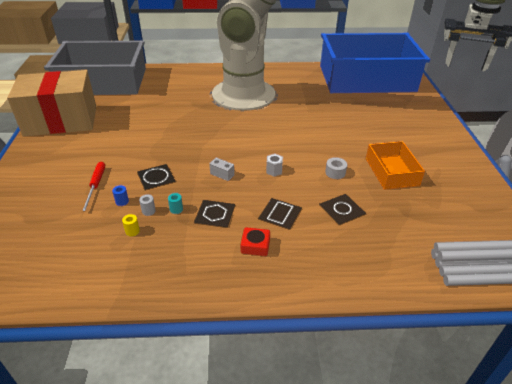

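```bash
cat > h.py <<'E'
import numpy as np, cv2
from scipy.spatial.transform import Rotation as Ro
from scipy.optimize import least_squares
from bench import arm
def cal(cam):
    c=arm.calibration(cam); return c,Ro.from_euler("xyz",c["rotation"]).as_matrix(),np.array(c["position"])
def at(cam,uv,z):
    c,R,p=cal(cam)
    d=R@np.array([(uv[0]-c["cx"])/c["fx"],-(uv[1]-c["cy"])/c["fy"],-1.]); return p+d*(z-p[2])/d[2]
def proj(cam,P):
    c,R,p=cal(cam); q=(P-p)@R
    return np.c_[c["cx"]-c["fx"]*q[:,0]/q[:,2], c["cy"]+c["fy"]*q[:,1]/q[:,2]]
def save(cam,name):
    im=arm.camera(cam); cv2.imwrite(f"pics/{name}.png",cv2.cvtColor(im,cv2.COLOR_RGB2BGR)); return im
def prism(pts,h): pts=np.array(pts); return np.r_[np.c_[pts,0*pts[:,0]],np.c_[pts,0*pts[:,0]+h]]
def ngon(n,r): a=np.arange(n)*2*np.pi/n; return np.c_[np.cos(a),np.sin(a)]*r
def rect(a,b): return np.array([[a,b],[-a,b],[-a,-b],[a,-b]])/2
M=dict(collar_mid=prism(ngon(48,.03),.036),bush_mid=prism(ngon(48,.018),.045),nut_mid=prism(ngon(6,.02655),.045),
  block_mid=prism(rect(.064,.034),.04),**{k+"_outline":prism(rect(.09,.09),.005) for k in("collar","bush","nut","block")})
A=np.arange(36)*np.pi/18; D=np.c_[np.cos(A),np.sin(A)]
def fit(q,obs,z0=0.,x0=None):
    """obs: {cam: region}; support functions of mask and model matched over x,y,yaw"""
    S={}
    for cam,r in obs.items():
        ys,xs=np.nonzero(r); S[cam]=(np.c_[xs,ys]@D.T).max(0)
    if x0 is None: cam=list(obs)[0]; ys,xs=np.nonzero(obs[cam]); x0=at(cam,[xs.mean(),ys.mean()],.02)
    def f(v):
        P=M[q]@Ro.from_euler("z",v[2]).as_matrix().T+[v[0],v[1],z0]
        return np.concatenate([(proj(c,P)@D.T).max(0)-.3-s for c,s in S.items()])
    return min((least_squares(f,[x0[0],x0[1],y],x_scale=[.01,.01,.1],loss="soft_l1") for y in np.arange(6)*np.pi/6),key=lambda r:r.cost)
E
cat > m.py <<'E'
from h import *
for c in("scene","top"): arm.camera(c)
for q in M:
    L={c:arm.outline_of(c,q) for c in("top","scene")}
    for c in L:
        for r in L[c][:5]:
            f=fit(q,{c:r["region"]}); print(q,c,round(r["confidence"],2),np.round(r["uv"]),r["region"].sum(),"x",np.round(f.x,4),"cost",round(f.cost,1))
    # joint fit for every top candidate with nearest scene candidate
    for r in L["top"][:5]:
        if not L["scene"]: continue
        p=at("top",r["uv"],.02); s=min(L["scene"],key=lambda t:np.linalg.norm(at("scene",t["uv"],.02)-p))
        f=fit(q,{"top":r["region"],"scene":s["region"]}); print("   joint",np.round(r["uv"]),np.round(f.x,4),"cost",round(f.cost,1))
E
python3 m.py
```

```text
collar_mid top 0.7 [169. 243.] 330 x [0.4925 0.2579 0.0653] cost 1.5
collar_mid scene 0.67 [336. 172.] 381 x [ 0.4943  0.2558 -0.4007] cost 4.0
   joint [169. 243.] [0.4928 0.257  2.4498] cost 7.5
bush_mid top 0.6 [351. 167.] 126 x [ 0.7122 -0.2998  2.3742] cost 11.7
bush_mid top 0.47 [342. 191.] 144 x [ 0.6381 -0.2695  0.9637] cost 1.4
bush_mid top 0.47 [318. 192.] 104 x [ 0.635  -0.1972  0.5254] cost 17.7
bush_mid top 0.45 [366. 204.] 134 x [ 0.5994 -0.347   1.9334] cost 9.8
bush_mid scene 0.76 [147. 203.] 242 x [ 0.6381 -0.2688  3.5667] cost 12.5
bush_mid scene 0.72 [128. 224.] 302 x [ 0.7118 -0.2996  0.6994] cost 1.3
bush_mid scene 0.66 [120. 195.] 230 x [ 0.5967 -0.3466 -0.3594] cost 15.3
bush_mid scene 0.6 [174. 203.] 250 x [ 0.6341 -0.1975  1.4692] cost 7.0Traceback (most recent call last):
  File "m.py", line 12, in <module>
    f=fit(q,{"top":r["region"],"scene":s["region"]}); print("   joint",np.round(r["uv"]),np.round(f.x,4),"cost",round(f.cost,1))
  File "h.py", line 30, in fit
    return min((least_squares(f,[x0[0],x0[1],y],x_scale=[.01,.01,.1],loss="soft_l1") for y in n
[... 1488 characters left out ...]
tleast_1d(self.fun(x, *self.args, **self.kwargs))
                      ~~~~~~~~^^^^^^^^^^^^^^^^^^^^^^^^^^^^^^
    return np.atleast_1d(self.fun(x))
                         ~~~~~~~~^^^
    return self.f(x, *self.args, **self.kwargs)
           ~~~~~~^^^^^^^^^^^^^^^^^^^^^^^^^^^^^^
  File "h.py", line 29, in f
    return np.concatenate([(proj(c,P)@D.T).max(0)-.3-s for c,s in S.items()])
                            ~~~~^^^^^
  File "h.py", line 11, in proj
    c,R,p=cal(cam); q=(P-p)@R
          ~~~^^^^^
  File "h.py", line 6, in cal
    c=arm.calibration(cam); return c,Ro.from_euler("xyz",c["rotation"]).as_matrix(),np.array(c["position"])
ValueError: time passes only in moves, steps and waits
```

```bash
sed -i 's/^def cal(cam):/from functools import cache\n@cache\ndef cal(cam):/' h.py; sed -i 's/for q in M:/for q in [k for k in M if k not in("collar_mid","bush_mid")]:/' m.py
python3 m.py; python3 -c "
from h import *
s=arm.get_state(); print(s['time_s'],s['tcp_pos'],s['tcp_rot'])"
```

```text
nut_mid top 0.62 [229. 244.] 237 x [ 0.4771  0.077  -0.0976] cost 1.3
nut_mid scene 0.61 [274. 165.] 329 x [0.4782 0.0757 1.9497] cost 2.0
   joint [229. 244.] [0.4774 0.0764 0.9342] cost 4.4
block_mid top 0.64 [278. 240.] 257 x [ 0.488  -0.0763  0.9606] cost 10.3
block_mid scene 0.67 [220. 170.] 361 x [ 0.4868 -0.0763  0.832 ] cost 21.4
block_mid scene 0.32 [275. 166.] 313 x [0.4716 0.077  2.9153] cost 31.0
   joint [278. 240.] [ 0.4879 -0.0762  0.9332] cost 33.0
collar_outline top 0.83 [337. 240.] 841 x [ 0.4936 -0.2683  1.9628] cost 15.9
collar_outline top 0.52 [344. 196.] 154 x [ 0.6639 -0.2724  2.251 ] cost 363.3
collar_outline scene 0.85 [154. 173.] 647 x [ 0.4929 -0.2693  1.9487] cost 9.6
collar_outline scene 0.28 [216. 213.] 864 x [ 0.6532 -0.094  -0.2252] cost 12.8
   joint [337. 240.] [ 0.4935 -0.2688  1.955 ] cost 25.9
   joint [344. 196.] [ 0.5762 -0.2647  1.3515] cost 922.9
bush_outline top 0.89 [175. 190.] 808 x [0.6503 0.2443 0.4594] cost 12.4
bush_outline top 0.19 [341. 239.] 789 x [ 0.4954 -0.2706  1.9344] cost 42.0
bush_outline scene 0.68 [341. 209.] 801 x [0.6489 0.2464 0.4619] cost 20.3
   joint [175. 190.] [0.6499 0.2451 2.0276] cost 33.7
   joint [341. 239.] [0.6488 0.2374 0.3879] cost 3930.0
nut_outline top 0.58 [285. 189.] 770 x [ 0.6553 -0.095   1.3565] cost 17.4
nut_outline scene 0.97 [214. 213.] 808 x [ 0.6507 -0.0941  1.3552] cost 28.1
   joint [285. 189.] [ 0.6541 -0.0945 -0.2161] cost 47.6
block_outline top 0.88 [229. 187.] 780 x [0.6591 0.078  2.665 ] cost 17.9
block_outline scene 0.56 [279. 213.] 829 x [0.6593 0.0776 1.1065] cost 12.5
   joint [229. 187.] [ 0.6592  0.0778 -0.4699] cost 30.6
1.15 [0.25459053 0.67884305 0.23264566] [3.14152245e+00 2.86136941e-05 2.78282127e+00]
```

```bash
cat > plan.py <<'E'
import sys, json
from h import *
def plan(*W):
    s=arm.get_state(); p=np.array(s["tcp_pos"]); psi=np.degrees(s["tcp_rot"][2])
    print("now",np.round(p,4),round(psi,1),"t",s["time_s"],"w",round(s["width"],2),"F",np.round(s["force"],1))
    for w in W:
        q=np.array(w[:3]); d=q-p; dy=w[3]-psi; n=max(1,int(np.ceil(max(np.linalg.norm(d)/.19,abs(dy)/33))))
        for i in range(n):
            a=np.radians(psi); st=d/n
            o=[st[0]*np.cos(a)+st[1]*np.sin(a), st[0]*np.sin(a)-st[1]*np.cos(a), -st[2]]
            o=np.round(np.array(o)*100,1); t=round(-dy/n)
            print("offset",o.tolist(),"twist",[0,0,t],"rows",int(np.ceil(max(np.linalg.norm(o)/4.1,abs(t)/7,1))))
            x=o/100; p=p+[x[0]*np.cos(a)+x[1]*np.sin(a), x[0]*np.sin(a)-x[1]*np.cos(a), -x[2]]; psi-=t
        print("  ->",np.round(p,4),psi)
if __name__=="__main__": plan(*[json.loads(a) for a in sys.argv[1:]])
E
python3 plan.py [.493,.257,.15,110] [.493,.257,.022,110]
```

```text
Traceback (most recent call last):
  File "plan.py", line 15, in <module>
    if __name__=="__main__": plan(*[json.loads(a) for a in sys.argv[1:]])
                                    ~~~~~~~~~~^^^
json.decoder.JSONDecodeError: Expecting value: line 1 column 2 (char 1)
```

```bash
sed -i 's/json.loads(a)/eval(a)/; s/import sys, json/import sys/' plan.py
python3 plan.py [.493,.257,.15,110] [.493,.257,.022,110]
```

```text
now [0.2546 0.6788 0.2326] 159.4 t 1.15 w 1.0 F [0.1 1.  0.1]
offset [-12.4, -10.4, 2.8] twist [0, 0, 16] rows 5
offset [-14.8, -6.6, 2.8] twist [0, 0, 16] rows 5
offset [-16.0, -2.2, 2.8] twist [0, 0, 16] rows 4
  -> [0.4936 0.2564 0.1486] 111.44391415007166
offset [0.1, -0.0, 12.7] twist [0, 0, 1] rows 4
  -> [0.4932 0.2573 0.0216] 110.44391415007166
```

carry_out([
  {"offset": [-12.4,-10.4,2.8],"twist": [0,0,16],"claw": 1},
  {"offset": [-12.4,-10.4,2.8],"twist": [0,0,16],"claw": 1},
  {"offset": [-12.4,-10.4,2.8],"twist": [0,0,16],"claw": 1},
  {"offset": [-12.4,-10.4,2.8],"twist": [0,0,16],"claw": 1},
  {"offset": [-12.4,-10.4,2.8],"twist": [0,0,16],"claw": 1},
])

```text
time_s: 1.57
tcp_pos: [0.3393, 0.5296, 0.2038]
tcp_rot: [-3.138, 0.005, 2.495]
force: [0.5, -0.7, -1.0]
width: 1.003
grasp_force: 0.0
```

carry_out([
  {"offset": [-14.8,-6.6,2.8],"twist": [0,0,16],"claw": 1},
  {"offset": [-14.8,-6.6,2.8],"twist": [0,0,16],"claw": 1},
  {"offset": [-14.8,-6.6,2.8],"twist": [0,0,16],"claw": 1},
  {"offset": [-14.8,-6.6,2.8],"twist": [0,0,16],"claw": 1},
  {"offset": [-14.8,-6.6,2.8],"twist": [0,0,16],"claw": 1},
])

```text
time_s: 1.98
tcp_pos: [0.4178, 0.3887, 0.176]
tcp_rot: [-3.139, 0.004, 2.215]
force: [0.2, -0.1, 0.2]
width: 1.0
grasp_force: 0.0
```

carry_out([
  {"offset": [-16,-2.2,2.8],"twist": [0,0,16],"claw": 1},
  {"offset": [-16,-2.2,2.8],"twist": [0,0,16],"claw": 1},
  {"offset": [-16,-2.2,2.8],"twist": [0,0,16],"claw": 1},
  {"offset": [-16,-2.2,2.8],"twist": [0,0,16],"claw": 1},
  {"offset": [-16,-2.2,2.8],"twist": [0,0,16],"claw": 1},
])

```text
time_s: 2.4
tcp_pos: [0.4972, 0.2485, 0.1482]
tcp_rot: [-3.142, 0.004, 1.935]
force: [-0.2, -0.4, 0.1]
width: 1.0
grasp_force: 0.0
```

```bash
python3 -c "
from h import *
save('top','top1')
for r in arm.outline_of('top','collar_mid')[:2]: f=fit('collar_mid',{'top':r['region']}); print(np.round(f.x,4),f.cost)"; python3 plan.py [.493,.257,.08,110]
```

```text
[ 0.4952  0.2477 -1.5707] 73.14367153011484
now [0.4945 0.2549 0.1486] 111.2 t 2.5 w 1.0 F [-0.1 -0.2 -0.4]
offset [0.3, -0.1, 6.9] twist [0, 0, 1] rows 2
  -> [0.4925 0.2573 0.0796] 110.23498989080345
```

View pics/top1.png

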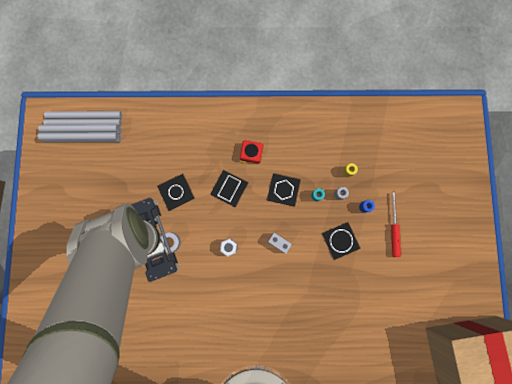

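carry_out([
  {"offset": [0.1,0,4],"twist": [0,0,1],"claw": 1},
  {"offset": [0.1,0,8],"twist": [0,0,1],"claw": 1},
  {"offset": [0.1,0,11],"twist": [0,0,1],"claw": 1},
  {"offset": [0.1,0,12.6],"twist": [0,0,1],"claw": 1},
  {"offset": [0.1,0,12.6],"twist": [0,0,1],"claw": 1},
])

```text
time_s: 2.92
tcp_pos: [0.491, 0.2586, 0.0195]
tcp_rot: [-3.137, -0.0, 1.93]
force: [-0.2, -0.9, 0.4]
width: 0.999
grasp_force: 0.0
```

carry_out([
  {"offset": [0,0,0],"twist": [0,0,0],"claw": 0.4},
  {"offset": [0,0,0],"twist": [0,0,0],"claw": 0.4},
  {"offset": [0,0,0],"twist": [0,0,0],"claw": 0.4},
  {"offset": [0,0,0],"twist": [0,0,0],"claw": 0.4},
  {"offset": [0,0,0],"twist": [0,0,0],"claw": 0.4},
])

```text
time_s: 3.33
tcp_pos: [0.4929, 0.2575, 0.0238]
tcp_rot: [3.141, -0.0, 1.928]
force: [-4.1, -2.2, 3.5]
width: 0.688
grasp_force: 2.3
```

carry_out([
  {"offset": [0,0,0],"twist": [0,0,0],"claw": 0.4},
  {"offset": [0,0,0],"twist": [0,0,0],"claw": 0.4},
  {"offset": [0,0,0],"twist": [0,0,0],"claw": 0.4},
])

```text
time_s: 3.58
tcp_pos: [0.4923, 0.2571, 0.0235]
tcp_rot: [-3.14, -0.0, 1.928]
force: [-4.8, -0.3, 9.4]
width: 0.647
grasp_force: 30.0
```

```bash
python3 plan.py [.4925,.257,.12,110.5] [.4935,-.2688,.12,110.5] [.4935,-.2688,.0295,110.5]
```

```text
now [0.4923 0.2571 0.0235] 110.4 t 3.5833 w 0.65 F [-4.8 -0.3  9.4]
offset [-0.0, 0.0, -9.6] twist [0, 0, 0] rows 3
  -> [0.4923 0.2571 0.1195] 110.43918301114753
offset [-16.4, -6.1, -0.0] twist [0, 0, 0] rows 5
offset [-16.4, -6.1, -0.0] twist [0, 0, 0] rows 5
offset [-16.4, -6.1, -0.0] twist [0, 0, 0] rows 5
  -> [ 0.4926 -0.2678  0.1195] 110.43918301114753
offset [-0.1, 0.1, 9.0] twist [0, 0, 0] rows 3
  -> [ 0.4939 -0.2684  0.0295] 110.43918301114753
```

carry_out([
  {"offset": [0,0,-1.5],"twist": [0,0,0],"claw": 0.4},
  {"offset": [0,0,-4],"twist": [0,0,0],"claw": 0.4},
  {"offset": [0,0,-7],"twist": [0,0,0],"claw": 0.4},
  {"offset": [0,0,-9],"twist": [0,0,0],"claw": 0.4},
  {"offset": [0,0,-9.6],"twist": [0,0,0],"claw": 0.4},
])

```text
time_s: 4.0
tcp_pos: [0.4943, 0.2577, 0.1215]
tcp_rot: [3.137, -0.001, 1.927]
force: [-0.8, 0.2, -5.9]
width: 0.648
grasp_force: 30.0
```

carry_out([
  {"offset": [-1.4,-0.5,0],"twist": [0,0,0],"claw": 0.4},
  {"offset": [-3.6,-1.3,0],"twist": [0,0,0],"claw": 0.4},
  {"offset": [-6.5,-2.4,0],"twist": [0,0,0],"claw": 0.4},
  {"offset": [-9.4,-3.5,0],"twist": [0,0,0],"claw": 0.4},
  {"offset": [-12.3,-4.6,0],"twist": [0,0,0],"claw": 0.4},
])

```text
time_s: 4.42
tcp_pos: [0.4924, 0.1248, 0.1178]
tcp_rot: [-3.141, 0.0, 1.929]
force: [1.1, -0.8, -5.0]
width: 0.648
grasp_force: 30.0
```

carry_out([
  {"offset": [-2.9,-1.1,0],"twist": [0,0,0],"claw": 0.4},
  {"offset": [-5.8,-2.2,0],"twist": [0,0,0],"claw": 0.4},
  {"offset": [-8.7,-3.2,0],"twist": [0,0,0],"claw": 0.4},
  {"offset": [-11.6,-4.3,0],"twist": [0,0,0],"claw": 0.4},
  {"offset": [-14.5,-5.4,0],"twist": [0,0,0],"claw": 0.4},
])

```text
time_s: 4.83
tcp_pos: [0.4926, -0.0302, 0.1179]
tcp_rot: [-3.141, -0.0, 1.928]
force: [1.1, -0.3, -5.3]
width: 0.646
grasp_force: 30.0
```

carry_out([
  {"offset": [-2.9,-1.1,0],"twist": [0,0,0],"claw": 0.4},
  {"offset": [-5.8,-2.2,0],"twist": [0,0,0],"claw": 0.4},
  {"offset": [-8.7,-3.2,0],"twist": [0,0,0],"claw": 0.4},
  {"offset": [-11.6,-4.3,0],"twist": [0,0,0],"claw": 0.4},
  {"offset": [-14.5,-5.4,0],"twist": [0,0,0],"claw": 0.4},
])

```text
time_s: 5.25
tcp_pos: [0.4926, -0.1849, 0.1178]
tcp_rot: [-3.141, -0.001, 1.928]
force: [1.3, -0.1, -4.9]
width: 0.647
grasp_force: 30.0
```

carry_out([
  {"offset": [-2.9,-1.1,0],"twist": [0,0,0],"claw": 0.4},
  {"offset": [-5.3,-2,0],"twist": [0,0,0],"claw": 0.4},
  {"offset": [-7,-2.6,0],"twist": [0,0,0],"claw": 0.4},
  {"offset": [-7.9,-2.9,0],"twist": [0,0,0],"claw": 0.4},
  {"offset": [-7.9,-2.9,0],"twist": [0,0,0],"claw": 0.4},
])

```text
time_s: 5.67
tcp_pos: [0.4929, -0.2698, 0.1179]
tcp_rot: [-3.141, 0.0, 1.924]
force: [-0.0, -0.2, -5.0]
width: 0.647
grasp_force: 30.0
```

```bash
python3 -c "
from h import *
save('scene','s2')"; python3 plan.py [.4935,-.2688,.0295,110.5]
```

```text
now [ 0.4931 -0.2678  0.1179] 110.4 t 5.7167 w 0.65 F [-0.2  1.2 -5.3]
offset [-0.1, 0.0, 8.8] twist [0, 0, 0] rows 3
  -> [ 0.4934 -0.2687  0.0299] 110.35929492618135
```

View pics/s2.png

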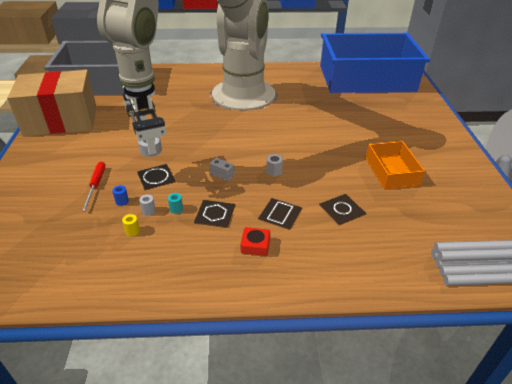

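carry_out([
  {"offset": [-0.1,0,3],"twist": [0,0,0],"claw": 0.4},
  {"offset": [-0.1,0,6],"twist": [0,0,0],"claw": 0.4},
  {"offset": [-0.1,0,8],"twist": [0,0,0],"claw": 0.4},
  {"offset": [-0.1,0,8.8],"twist": [0,0,0],"claw": 0.4},
  {"offset": [-0.1,0,8.8],"twist": [0,0,0],"claw": 0.4},
])

```text
time_s: 6.13
tcp_pos: [0.4935, -0.2664, 0.0292]
tcp_rot: [-3.14, -0.003, 1.93]
force: [-1.0, 0.1, -4.8]
width: 0.646
grasp_force: 30.0
```

carry_out([
  {"offset": [0,0,0],"twist": [0,0,0],"claw": 0.4},
  {"offset": [0,0,0],"twist": [0,0,0],"claw": 0.8},
  {"offset": [0,0,0],"twist": [0,0,0],"claw": 0.8},
  {"offset": [0,0,0],"twist": [0,0,0],"claw": 0.8},
  {"offset": [0,0,0],"twist": [0,0,0],"claw": 0.8},
])

```text
time_s: 6.55
tcp_pos: [0.4945, -0.2688, 0.0316]
tcp_rot: [3.14, 0.001, 1.928]
force: [0.3, 0.7, 0.8]
width: 0.795
grasp_force: 0.0
```

carry_out([
  {"offset": [0,0,-2],"twist": [0,0,0],"claw": 0.8},
  {"offset": [0,0,-5],"twist": [0,0,0],"claw": 0.8},
  {"offset": [0,0,-8],"twist": [0,0,0],"claw": 0.8},
  {"offset": [0,0,-11],"twist": [0,0,0],"claw": 0.8},
  {"offset": [0,0,-11],"twist": [0,0,0],"claw": 0.7},
])

```text
time_s: 6.97
tcp_pos: [0.4961, -0.27, 0.1461]
tcp_rot: [3.136, 0.006, 1.927]
force: [-0.5, -0.7, 0.9]
width: 0.764
grasp_force: 0.0
```

```bash
python3 plan.py [.638,-.269,.12,110] [.638,-.269,.026,110]
```

```text
now [ 0.4961 -0.27    0.1461] 110.4 t 6.9667 w 0.76 F [-0.5 -0.7  0.9]
offset [-4.9, 13.3, 2.6] twist [0, 0, 0] rows 4
  -> [ 0.6378 -0.2695  0.1201] 110.40196362766316
offset [0.0, 0.0, 9.4] twist [0, 0, 0] rows 3
  -> [ 0.6378 -0.2695  0.0261] 110.40196362766316
```

carry_out([
  {"offset": [-1.2,3.4,0.5],"twist": [0,0,0],"claw": 0.7},
  {"offset": [-2.5,6.8,1],"twist": [0,0,0],"claw": 0.7},
  {"offset": [-3.8,10.2,2],"twist": [0,0,0],"claw": 0.7},
  {"offset": [-5,13.5,2],"twist": [0,0,0],"claw": 0.7},
  {"offset": [-5,13.5,2],"twist": [0,0,0],"claw": 0.7},
])

```text
time_s: 7.38
tcp_pos: [0.6447, -0.2663, 0.1201]
tcp_rot: [3.137, 0.001, 1.932]
force: [0.5, 1.3, 0.5]
width: 0.701
grasp_force: 0.0
```

```bash
python3 -c "
from h import *
save('scene','s3'); arm.camera('top')
L={c:arm.outline_of(c,'collar_mid') for c in('top','scene')}
for c in L:
  for r in L[c][:2]: f=fit('collar_mid',{c:r['region']},z0=.005); print(c,r['uv'],np.round(f.x,4),f.cost)
"; python3 plan.py [.638,-.269,.026,110]
```

```text
top [338.2, 240.6] [ 0.4953 -0.2665  2.646 ] 1.2635934605013246
scene [161.3, 176.5] [ 0.5004 -0.262  -0.3185] 54.77980630466418
scene [394.3, 165.1] [ 0.5474  0.4266 -0.0588] 520.7631573169836
now [ 0.6366 -0.2686  0.1205] 110.4 t 7.5833 w 0.7 F [-0.5 -0.1  0.2]
offset [-0.1, 0.1, 9.4] twist [0, 0, 0] rows 3
  -> [ 0.6379 -0.2692  0.0265] 110.40681975184928
```

View pics/s3.png

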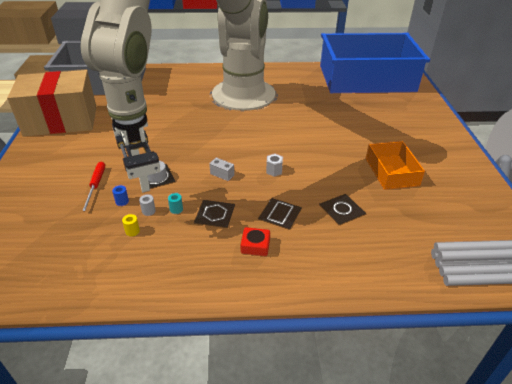

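carry_out([
  {"offset": [0,0,3],"twist": [0,0,0],"claw": 0.7},
  {"offset": [0,0,6],"twist": [0,0,0],"claw": 0.7},
  {"offset": [0,0,8.5],"twist": [0,0,0],"claw": 0.7},
  {"offset": [0,0,9.4],"twist": [0,0,0],"claw": 0.7},
  {"offset": [0,0,9.4],"twist": [0,0,0],"claw": 0.7},
])

```text
time_s: 8.0
tcp_pos: [0.6355, -0.2683, 0.0248]
tcp_rot: [-3.138, -0.002, 1.927]
force: [0.2, 0.6, -0.2]
width: 0.702
grasp_force: 0.0
```

carry_out([
  {"offset": [0,0,0],"twist": [0,0,0],"claw": 0.2},
  {"offset": [0,0,0],"twist": [0,0,0],"claw": 0.2},
  {"offset": [0,0,0],"twist": [0,0,0],"claw": 0.2},
  {"offset": [0,0,0],"twist": [0,0,0],"claw": 0.2},
  {"offset": [0,0,0],"twist": [0,0,0],"claw": 0.2},
])

```text
time_s: 8.42
tcp_pos: [0.6383, -0.2686, 0.0278]
tcp_rot: [3.141, 0.001, 1.928]
force: [-2.4, -0.6, 2.2]
width: 0.389
grasp_force: 1.2
```

carry_out([
  {"offset": [0,0,0],"twist": [0,0,0],"claw": 0.2},
  {"offset": [0,0,0],"twist": [0,0,0],"claw": 0.2},
  {"offset": [0,0,0],"twist": [0,0,0],"claw": 0.2},
])

```text
time_s: 8.67
tcp_pos: [0.6381, -0.2686, 0.0277]
tcp_rot: [3.141, 0.001, 1.927]
force: [-2.1, 0.3, 7.5]
width: 0.369
grasp_force: 29.9
```

```bash
python3 plan.py [.638,-.269,.126,110.5] [.6499,.2447,.126,110.5]
```

```text
now [ 0.6381 -0.2686  0.0277] 110.4 t 8.6667 w 0.37 F [-2.1  0.3  7.5]
offset [-0.0, -0.0, -9.8] twist [0, 0, 0] rows 3
  -> [ 0.6381 -0.2686  0.1257] 110.43234133770632
offset [15.9, 6.3, -0.0] twist [0, 0, 0] rows 5
offset [15.9, 6.3, -0.0] twist [0, 0, 0] rows 5
offset [15.9, 6.3, -0.0] twist [0, 0, 0] rows 5
  -> [0.6487 0.2444 0.1257] 110.43234133770632
```

carry_out([
  {"offset": [0,0,-1.5],"twist": [0,0,0],"claw": 0.2},
  {"offset": [0,0,-4],"twist": [0,0,0],"claw": 0.2},
  {"offset": [0,0,-7],"twist": [0,0,0],"claw": 0.2},
  {"offset": [0,0,-9],"twist": [0,0,0],"claw": 0.2},
  {"offset": [0,0,-9.8],"twist": [0,0,0],"claw": 0.2},
])

```text
time_s: 9.08
tcp_pos: [0.6391, -0.2688, 0.1286]
tcp_rot: [3.138, 0.003, 1.928]
force: [0.6, 0.1, -3.3]
width: 0.372
grasp_force: 29.9
```

carry_out([
  {"offset": [1.4,0.5,0],"twist": [0,0,0],"claw": 0.2},
  {"offset": [3.6,1.4,0],"twist": [0,0,0],"claw": 0.2},
  {"offset": [6.4,2.5,0],"twist": [0,0,0],"claw": 0.2},
  {"offset": [9.2,3.6,0],"twist": [0,0,0],"claw": 0.2},
  {"offset": [12,4.7,0],"twist": [0,0,0],"claw": 0.2},
])

```text
time_s: 9.5
tcp_pos: [0.6388, -0.137, 0.1233]
tcp_rot: [-3.14, -0.002, 1.928]
force: [-0.1, 0.5, -3.7]
width: 0.369
grasp_force: 29.9
```

carry_out([
  {"offset": [2.9,1.1,0],"twist": [0,0,0],"claw": 0.2},
  {"offset": [5.8,2.3,0],"twist": [0,0,0],"claw": 0.2},
  {"offset": [8.7,3.4,0],"twist": [0,0,0],"claw": 0.2},
  {"offset": [11.6,4.6,0],"twist": [0,0,0],"claw": 0.2},
  {"offset": [14.5,5.7,0],"twist": [0,0,0],"claw": 0.2},
])

```text
time_s: 9.92
tcp_pos: [0.6414, 0.019, 0.1233]
tcp_rot: [-3.14, -0.001, 1.928]
force: [-0.1, 0.2, -2.7]
width: 0.373
grasp_force: 29.9
```

carry_out([
  {"offset": [2.9,1.1,0],"twist": [0,0,0],"claw": 0.2},
  {"offset": [5.8,2.3,0],"twist": [0,0,0],"claw": 0.2},
  {"offset": [8.7,3.4,0],"twist": [0,0,0],"claw": 0.2},
  {"offset": [11.6,4.6,0],"twist": [0,0,0],"claw": 0.2},
  {"offset": [14.5,5.7,0],"twist": [0,0,0],"claw": 0.2},
])

```text
time_s: 10.33
tcp_pos: [0.6439, 0.1745, 0.1232]
tcp_rot: [-3.139, -0.0, 1.928]
force: [0.7, 0.5, -2.5]
width: 0.369
grasp_force: 29.9
```

carry_out([
  {"offset": [2.5,1,0],"twist": [0,0,0],"claw": 0.2},
  {"offset": [4.6,1.9,0],"twist": [0,0,0],"claw": 0.2},
  {"offset": [6,2.5,0],"twist": [0,0,0],"claw": 0.2},
  {"offset": [6.7,2.8,0],"twist": [0,0,0],"claw": 0.2},
  {"offset": [6.7,2.8,0],"twist": [0,0,0],"claw": 0.2},
])

```text
time_s: 10.75
tcp_pos: [0.6474, 0.2468, 0.1237]
tcp_rot: [-3.14, -0.001, 1.93]
force: [0.2, -0.1, -3.0]
width: 0.366
grasp_force: 29.9
```

```bash
python3 -c "
from h import *
arm.camera('scene')"; python3 plan.py [.6499,.2447,.0335,110.5]
```

```text
now [0.6478 0.2446 0.1239] 110.5 t 10.8 w 0.37 F [ 0.3 -0.2 -2.8]
offset [-0.1, 0.2, 9.0] twist [0, 0, 0] rows 3
  -> [0.65   0.2443 0.0339] 110.4872344093064
```

carry_out([
  {"offset": [-0.1,0.2,3],"twist": [0,0,0],"claw": 0.2},
  {"offset": [-0.1,0.2,6],"twist": [0,0,0],"claw": 0.2},
  {"offset": [-0.1,0.2,8.2],"twist": [0,0,0],"claw": 0.2},
  {"offset": [-0.1,0.2,9],"twist": [0,0,0],"claw": 0.2},
  {"offset": [-0.1,0.2,9],"twist": [0,0,0],"claw": 0.2},
])

```text
time_s: 11.22
tcp_pos: [0.6499, 0.2414, 0.0333]
tcp_rot: [-3.138, 0.001, 1.925]
force: [0.4, 0.3, -3.6]
width: 0.373
grasp_force: 29.9
```

carry_out([
  {"offset": [0,0,0],"twist": [0,0,0],"claw": 0.2},
  {"offset": [0,0,0],"twist": [0,0,0],"claw": 0.6},
  {"offset": [0,0,0],"twist": [0,0,0],"claw": 0.6},
  {"offset": [0,0,0],"twist": [0,0,0],"claw": 0.6},
  {"offset": [0,0,0],"twist": [0,0,0],"claw": 0.6},
])

```text
time_s: 11.63
tcp_pos: [0.6511, 0.2445, 0.0355]
tcp_rot: [3.14, -0.0, 1.928]
force: [0.2, 0.5, -0.0]
width: 0.587
grasp_force: 0.0
```

carry_out([
  {"offset": [0,0,-2],"twist": [0,0,0],"claw": 0.6},
  {"offset": [0,0,-5],"twist": [0,0,0],"claw": 0.6},
  {"offset": [0,0,-8],"twist": [0,0,0],"claw": 0.7},
  {"offset": [0,0,-9],"twist": [0,0,0],"claw": 0.8},
  {"offset": [0,0,-9],"twist": [0,0,0],"claw": 0.8},
])

```text
time_s: 12.05
tcp_pos: [0.6523, 0.2451, 0.1282]
tcp_rot: [3.136, -0.0, 1.928]
force: [0.2, -0.9, -0.5]
width: 0.77
grasp_force: 0.0
```

```bash
python3 -c "
from h import *
arm.camera('scene')"; python3 plan.py [.4775,.0765,.12,114.4]
```

```text
now [0.6512 0.2448 0.1261] 110.5 t 12.1 w 0.78 F [-0.1 -0.4 -0.4]
offset [-4.9, -11.1, 0.3] twist [0, 0, -2] rows 3
offset [-4.5, -11.2, 0.3] twist [0, 0, -2] rows 3
  -> [0.478  0.0758 0.1201] 114.45339755343251
```

carry_out([
  {"offset": [-1,-2.2,0],"twist": [0,0,-1],"claw": 0.8},
  {"offset": [-2,-4.4,0],"twist": [0,0,-1],"claw": 0.8},
  {"offset": [-3,-6.6,0],"twist": [0,0,-2],"claw": 0.8},
  {"offset": [-4,-8.9,0],"twist": [0,0,-2],"claw": 0.8},
  {"offset": [-4.9,-11.1,0.3],"twist": [0,0,-2],"claw": 0.8},
])

```text
time_s: 12.52
tcp_pos: [0.562, 0.1586, 0.1204]
tcp_rot: [-3.14, 0.0, 1.963]
force: [0.1, -0.2, -0.5]
width: 0.799
grasp_force: 0.0
```

carry_out([
  {"offset": [-1.5,-3.7,0],"twist": [0,0,-1],"claw": 0.8},
  {"offset": [-3,-7.5,0],"twist": [0,0,-2],"claw": 0.8},
  {"offset": [-4.5,-11.2,0.3],"twist": [0,0,-2],"claw": 0.8},
  {"offset": [-4.5,-11.2,0.3],"twist": [0,0,-2],"claw": 0.8},
  {"offset": [-4.5,-11.2,0.3],"twist": [0,0,-2],"claw": 0.8},
])

```text
time_s: 12.93
tcp_pos: [0.4751, 0.0736, 0.1177]
tcp_rot: [-3.138, -0.0, 1.995]
force: [1.1, -0.3, -0.5]
width: 0.801
grasp_force: 0.0
```

```bash
python3 -c "
from h import *
for c in('scene','top'):
  arm.camera(c)
  for r in arm.outline_of(c,'bush_mid')[:5]: f=fit('bush_mid',{c:r['region']},z0=.005); print(c,r['uv'],np.round(f.x,4),round(f.cost,1))
  for r in arm.outline_of(c,'nut_mid')[:2]: f=fit('nut_mid',{c:r['region']}); print(c,'nut',r['uv'],np.round(f.x,4),round(f.cost,1))
"; python3 plan.py [.4775,.0765,.026,114.4]
```

```text
scene [131.7, 224.0] [ 0.717  -0.2975  2.6154] 2.7
scene [342.7, 200.5] [0.6538 0.2419 0.8179] 2.4
scene [178.7, 202.2] [ 0.64   -0.1962  1.7309] 3.1
scene [223.1, 170.5] [ 0.501  -0.0768  1.2594] 78.4
scene nut [274.4, 166.4] [ 0.4768  0.077  -0.3112] 17.1
scene nut [341.3, 215.3] [0.6773 0.2371 1.8452] 135.5
top [319.4, 192.3] [ 0.6329 -0.1963 -0.6075] 7.0
top [353.1, 168.9] [ 0.7109 -0.3002  1.7187] 3.5
now [0.478  0.0763 0.1183] 114.5 t 13.2333 w 0.8 F [-0.  -0.1 -0. ]
offset [0.0, -0.0, 9.2] twist [0, 0, 0] rows 3
  -> [0.478  0.0763 0.0263] 114.51612228709298
```

Bush stands near its pad centre (~5 mm off at most). Grasp the nut.

carry_out([
  {"offset": [0,0,3],"twist": [0,0,0],"claw": 0.8},
  {"offset": [0,0,6],"twist": [0,0,0],"claw": 0.8},
  {"offset": [0,0,8.4],"twist": [0,0,0],"claw": 0.8},
  {"offset": [0,0,9.2],"twist": [0,0,0],"claw": 0.8},
  {"offset": [0,0,9.2],"twist": [0,0,0],"claw": 0.8},
])

```text
time_s: 13.65
tcp_pos: [0.4767, 0.0757, 0.0249]
tcp_rot: [-3.138, -0.001, 1.998]
force: [0.0, -0.1, 0.4]
width: 0.802
grasp_force: 0.0
```

carry_out([
  {"offset": [0,0,0],"twist": [0,0,0],"claw": 0.3},
  {"offset": [0,0,0],"twist": [0,0,0],"claw": 0.3},
  {"offset": [0,0,0],"twist": [0,0,0],"claw": 0.3},
  {"offset": [0,0,0],"twist": [0,0,0],"claw": 0.3},
  {"offset": [0,0,0],"twist": [0,0,0],"claw": 0.3},
])

```text
time_s: 14.07
tcp_pos: [0.4771, 0.0752, 0.0275]
tcp_rot: [3.141, 0.0, 1.997]
force: [0.4, -0.2, 7.5]
width: 0.494
grasp_force: 22.6
```

carry_out([
  {"offset": [0,0,0],"twist": [0,0,0],"claw": 0.3},
  {"offset": [0,0,0],"twist": [0,0,0],"claw": 0.3},
  {"offset": [0,0,0],"twist": [0,0,0],"claw": 0.3},
])

```text
time_s: 14.32
tcp_pos: [0.4772, 0.0752, 0.0275]
tcp_rot: [3.141, 0.0, 1.997]
force: [-1.8, -0.4, 9.9]
width: 0.495
grasp_force: 30.0
```

```bash
python3 plan.py [.4775,.0765,.125,114.5] [.654,-.0945,.125,107.6]
```

```text
now [0.4772 0.0752 0.0275] 114.4 t 14.3167 w 0.5 F [-1.8 -0.4  9.9]
offset [0.1, 0.1, -9.8] twist [0, 0, 0] rows 3
  -> [0.4777 0.0765 0.1255] 114.43276827608848
offset [-11.4, 4.5, 0.0] twist [0, 0, 3] rows 3
offset [-11.2, 5.1, 0.0] twist [0, 0, 3] rows 4
  -> [ 0.6542 -0.0943  0.1255] 108.43276827608848
```

carry_out([
  {"offset": [0,0,-1.5],"twist": [0,0,0],"claw": 0.3},
  {"offset": [0,0,-4],"twist": [0,0,0],"claw": 0.3},
  {"offset": [0,0,-7],"twist": [0,0,0],"claw": 0.3},
  {"offset": [0,0,-9],"twist": [0,0,0],"claw": 0.3},
  {"offset": [0,0,-9.8],"twist": [0,0,0],"claw": 0.3},
])

```text
time_s: 14.73
tcp_pos: [0.4782, 0.0755, 0.1273]
tcp_rot: [3.138, 0.001, 1.997]
force: [0.8, -0.4, -4.0]
width: 0.493
grasp_force: 30.0
```

carry_out([
  {"offset": [-1.2,0.5,0],"twist": [0,0,0],"claw": 0.3},
  {"offset": [-3.2,1.3,0],"twist": [0,0,1],"claw": 0.3},
  {"offset": [-5.8,2.3,0],"twist": [0,0,2],"claw": 0.3},
  {"offset": [-8.6,3.4,0],"twist": [0,0,3],"claw": 0.3},
  {"offset": [-11.4,4.5,0],"twist": [0,0,4],"claw": 0.3},
])

```text
time_s: 15.15
tcp_pos: [0.5662, -0.0113, 0.1233]
tcp_rot: [-3.14, -0.0, 1.927]
force: [-0.1, 0.3, -3.4]
width: 0.494
grasp_force: 30.0
```

carry_out([
  {"offset": [-3.5,1.6,0],"twist": [0,0,1],"claw": 0.3},
  {"offset": [-6.8,3.1,0],"twist": [0,0,2],"claw": 0.3},
  {"offset": [-9.6,4.4,0],"twist": [0,0,3],"claw": 0.3},
  {"offset": [-11.2,5.1,0],"twist": [0,0,3],"claw": 0.3},
  {"offset": [-11.2,5.1,0],"twist": [0,0,3],"claw": 0.3},
])

```text
time_s: 15.57
tcp_pos: [0.6546, -0.1022, 0.1226]
tcp_rot: [-3.142, 0.003, 1.871]
force: [0.5, -0.6, -3.2]
width: 0.492
grasp_force: 30.0
```

```bash
python3 -c "
from h import *
arm.camera('scene')"; python3 plan.py [.654,-.0945,.0335,107.6]
```

```text
now [ 0.6529 -0.0999  0.1224] 107.3 t 15.6167 w 0.49 F [-0.4 -0.7 -3.9]
offset [0.5, 0.3, 8.9] twist [0, 0, 0] rows 3
  -> [ 0.6543 -0.0943  0.0334] 107.25906748740799
```

carry_out([
  {"offset": [0.3,0.2,3],"twist": [0,0,0],"claw": 0.3},
  {"offset": [0.3,0.2,6],"twist": [0,0,0],"claw": 0.3},
  {"offset": [0.3,0.2,8],"twist": [0,0,0],"claw": 0.3},
  {"offset": [0.3,0.2,8.8],"twist": [0,0,0],"claw": 0.3},
  {"offset": [0.3,0.2,8.8],"twist": [0,0,0],"claw": 0.3},
])

```text
time_s: 16.03
tcp_pos: [0.6515, -0.0928, 0.0341]
tcp_rot: [-3.137, -0.002, 1.876]
force: [-0.5, -0.2, -2.9]
width: 0.492
grasp_force: 30.0
```

carry_out([
  {"offset": [0,0,0],"twist": [0,0,0],"claw": 0.3},
])

```text
time_s: 16.12
tcp_pos: [0.653, -0.0931, 0.0361]
tcp_rot: [-3.141, -0.001, 1.876]
force: [0.2, 0.4, -3.0]
width: 0.491
grasp_force: 30.0
```

carry_out([
  {"offset": [0,0,0.2],"twist": [0,0,0],"claw": 0.3},
  {"offset": [0,0,0.2],"twist": [0,0,0],"claw": 0.3},
  {"offset": [0,0,0.2],"twist": [0,0,0],"claw": 0.7},
  {"offset": [0,0,0.2],"twist": [0,0,0],"claw": 0.7},
  {"offset": [0,0,0.2],"twist": [0,0,0],"claw": 0.7},
])

```text
time_s: 16.53
tcp_pos: [0.654, -0.0935, 0.0355]
tcp_rot: [3.14, 0.001, 1.875]
force: [0.2, -0.6, 0.1]
width: 0.656
grasp_force: 0.0
```

carry_out([
  {"offset": [0,0,0],"twist": [0,0,0],"claw": 0.7},
  {"offset": [0,0,-2],"twist": [0,0,0],"claw": 0.7},
  {"offset": [0,0,-5],"twist": [0,0,0],"claw": 0.7},
  {"offset": [0,0,-8],"twist": [0,0,0],"claw": 0.7},
  {"offset": [0,0,-9],"twist": [0,0,0],"claw": 0.7},
])

```text
time_s: 16.95
tcp_pos: [0.6552, -0.0939, 0.1289]
tcp_rot: [3.137, 0.002, 1.875]
force: [1.6, 0.3, 0.4]
width: 0.696
grasp_force: 0.0
```

```bash
python3 -c "
from h import *
save('top','t4')"; python3 plan.py [.488,-.0762,.12,53.9]
```

```text
now [ 0.6555 -0.0939  0.1293] 107.4 t 17.0 w 0.7 F [1.  0.3 1.3]
offset [3.4, -7.7, 0.5] twist [0, 0, 27] rows 4
offset [-0.5, -8.4, 0.5] twist [0, 0, 27] rows 4
  -> [ 0.4882 -0.0754  0.1193] 53.42339829107679
```

View pics/t4.png

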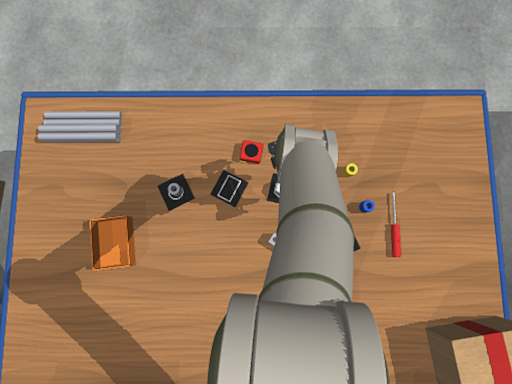

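The bush stands upright inside its circle at (176,190); the arm hides the nut and block. On to the block.

carry_out([
  {"offset": [0.8,-1.8,0.1],"twist": [0,0,6],"claw": 0.7},
  {"offset": [1.7,-3.7,0.2],"twist": [0,0,12],"claw": 0.7},
  {"offset": [2.5,-5.7,0.4],"twist": [0,0,19],"claw": 0.7},
  {"offset": [3.4,-7.7,0.5],"twist": [0,0,26],"claw": 0.7},
  {"offset": [3.4,-7.7,0.5],"twist": [0,0,27],"claw": 0.7},
])

```text
time_s: 17.42
tcp_pos: [0.5648, -0.0836, 0.1185]
tcp_rot: [-3.136, 0.001, 1.397]
force: [-1.0, 0.2, 1.0]
width: 0.699
grasp_force: 0.0
```

carry_out([
  {"offset": [-0.1,-2.1,0.1],"twist": [0,0,7],"claw": 0.7},
  {"offset": [-0.2,-4.2,0.2],"twist": [0,0,14],"claw": 0.7},
  {"offset": [-0.4,-6.4,0.4],"twist": [0,0,21],"claw": 0.7},
  {"offset": [-0.5,-8.4,0.5],"twist": [0,0,27],"claw": 0.7},
  {"offset": [-0.5,-8.4,0.5],"twist": [0,0,27],"claw": 0.7},
])

```text
time_s: 17.83
tcp_pos: [0.482, -0.0746, 0.1138]
tcp_rot: [-3.138, 0.002, 0.928]
force: [-0.8, 0.0, -0.6]
width: 0.7
grasp_force: 0.0
```

```bash
python3 -c "
from h import *
save('scene','s5'); arm.camera('top')
for c in('scene','top'):
  for q,z in(('nut_mid',.005),('block_mid',0),('bush_mid',.005),('collar_mid',.005)):
    for r in arm.outline_of(c,q)[:4]: f=fit(q,{c:r['region']},z0=z); print(c,q,r['uv'],np.round(f.x,4),round(f.cost,1))
"; python3 plan.py [.488,-.0762,.024,53.9]
```

```text
scene nut_mid [215.5, 206.4] [ 0.6554 -0.0907  0.6349] 7.1
scene bush_mid [129.4, 223.9] [ 0.7159 -0.2984  0.4573] 12.6
scene bush_mid [120.0, 193.1] [ 0.6041 -0.3437  2.124 ] 3.9
scene bush_mid [338.8, 203.4] [0.6541 0.241  7.0989] 20.6
scene bush_mid [175.6, 202.7] [ 0.6388 -0.1959  0.8132] 5.7
scene collar_mid [157.3, 172.4] [ 0.4955 -0.2659  0.7317] 13.1
top nut_mid [283.6, 187.5] [ 0.6541 -0.0908  1.907 ] 5.6
top block_mid [341.2, 243.7] [ 0.4925 -0.2739  0.5807] 160.2
top bush_mid [172.8, 189.7] [0.6541 0.242  2.7054] 11.6
top bush_mid [366.8, 203.0] [ 0.5991 -0.3447  1.63  ] 1.5
top bush_mid [351.9, 167.6] [ 0.7108 -0.2981  1.8562] 1.4
top bush_mid [316.4, 194.5] [ 0.6335 -0.1958  2.2845] 3.9
top collar_mid [345.3, 238.9] [ 0.4952 -0.267   1.1689] 1.3
top collar_mid [287.5, 193.0] [ 0.6527 -0.1005 -3.9399] 213.3
now [ 0.4865 -0.0752  0.1146] 53.5 t 18.3333 w 0.7 F [0.6 0.  0.5]
offset [0.0, 0.2, 9.1] twist [0, 0, 0] rows 3
  -> [ 0.4881 -0.0764  0.0236] 53.46499065911046
```

View pics/s5.png

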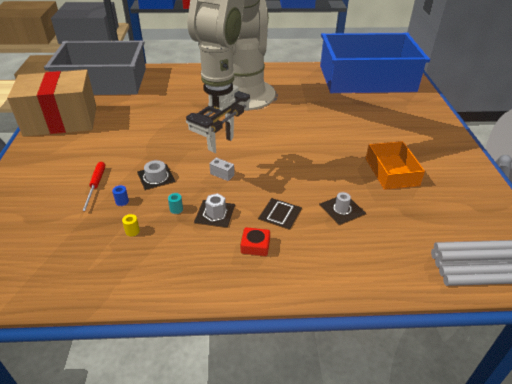

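carry_out([
  {"offset": [0,0.1,3],"twist": [0,0,0],"claw": 0.7},
  {"offset": [0,0.1,6],"twist": [0,0,0],"claw": 0.7},
  {"offset": [0,0.1,8.3],"twist": [0,0,0],"claw": 0.7},
  {"offset": [0,0.1,9.1],"twist": [0,0,0],"claw": 0.7},
  {"offset": [0,0.1,9.1],"twist": [0,0,0],"claw": 0.7},
])

```text
time_s: 18.75
tcp_pos: [0.4861, -0.0758, 0.0221]
tcp_rot: [-3.139, 0.001, 0.932]
force: [0.3, 0.5, 0.1]
width: 0.704
grasp_force: 0.0
```

carry_out([
  {"offset": [0,0,0],"twist": [0,0,0],"claw": 0.2},
  {"offset": [0,0,0],"twist": [0,0,0],"claw": 0.2},
  {"offset": [0,0,0],"twist": [0,0,0],"claw": 0.2},
  {"offset": [0,0,0],"twist": [0,0,0],"claw": 0.2},
  {"offset": [0,0,0],"twist": [0,0,0],"claw": 0.2},
])

```text
time_s: 19.17
tcp_pos: [0.4874, -0.0755, 0.0245]
tcp_rot: [3.14, -0.001, 0.933]
force: [0.8, 0.1, 1.2]
width: 0.396
grasp_force: 0.7
```

carry_out([
  {"offset": [0,0,0],"twist": [0,0,0],"claw": 0.2},
  {"offset": [0,0,0],"twist": [0,0,0],"claw": 0.2},
  {"offset": [0,0,0],"twist": [0,0,0],"claw": 0.2},
  {"offset": [0,0,0],"twist": [0,0,0],"claw": 0.2},
])

```text
time_s: 19.5
tcp_pos: [0.4871, -0.0754, 0.0244]
tcp_rot: [3.141, -0.001, 0.933]
force: [0.1, 1.0, 8.2]
width: 0.368
grasp_force: 29.6
```

```bash
python3 plan.py [.488,-.0765,.13,53.9] [.6592,.0778,.13,153.1]
```

```text
now [ 0.4871 -0.0754  0.0244] 53.5 t 19.5 w 0.37 F [0.1 1.  8.2]
offset [-0.0, 0.1, -10.6] twist [0, 0, 0] rows 3
  -> [ 0.4879 -0.0759  0.1304] 53.46822543618403
offset [5.6, 1.2, 0.0] twist [0, 0, -25] rows 4
offset [4.6, 3.4, 0.0] twist [0, 0, -25] rows 4
offset [2.7, 5.1, 0.0] twist [0, 0, -25] rows 4
offset [0.3, 5.7, 0.0] twist [0, 0, -25] rows 4
  -> [0.6594 0.0761 0.1304] 153.468225436184
```

carry_out([
  {"offset": [0,0,-1.5],"twist": [0,0,0],"claw": 0.2},
  {"offset": [0,0,-4],"twist": [0,0,0],"claw": 0.2},
  {"offset": [0,0,-7],"twist": [0,0,0],"claw": 0.2},
  {"offset": [0,0,-9.5],"twist": [0,0,0],"claw": 0.2},
  {"offset": [0,0,-10.6],"twist": [0,0,0],"claw": 0.2},
])

```text
time_s: 19.92
tcp_pos: [0.4873, -0.0757, 0.1322]
tcp_rot: [3.14, -0.001, 0.933]
force: [0.2, -0.3, -4.8]
width: 0.369
grasp_force: 29.6
```

carry_out([
  {"offset": [0.7,0.2,0],"twist": [0,0,-3],"claw": 0.2},
  {"offset": [1.7,0.4,0],"twist": [0,0,-8],"claw": 0.2},
  {"offset": [3,0.6,0],"twist": [0,0,-13],"claw": 0.2},
  {"offset": [4.3,0.9,0],"twist": [0,0,-19],"claw": 0.2},
  {"offset": [5.6,1.2,0],"twist": [0,0,-25],"claw": 0.2},
])

```text
time_s: 20.33
tcp_pos: [0.5301, -0.0366, 0.1285]
tcp_rot: [-3.14, -0.0, 1.377]
force: [-0.3, -0.6, -4.5]
width: 0.366
grasp_force: 29.6
```

carry_out([
  {"offset": [0.9,0.7,0],"twist": [0,0,-5],"claw": 0.2},
  {"offset": [1.8,1.4,0],"twist": [0,0,-10],"claw": 0.2},
  {"offset": [2.7,2,0],"twist": [0,0,-15],"claw": 0.2},
  {"offset": [3.7,2.7,0],"twist": [0,0,-20],"claw": 0.2},
  {"offset": [4.6,3.4,0],"twist": [0,0,-25],"claw": 0.2},
])

```text
time_s: 20.75
tcp_pos: [0.5724, 0.0017, 0.1282]
tcp_rot: [-3.14, -0.001, 1.813]
force: [0.9, 0.2, -4.6]
width: 0.365
grasp_force: 29.6
```

carry_out([
  {"offset": [0.5,1,0],"twist": [0,0,-5],"claw": 0.2},
  {"offset": [1.1,2,0],"twist": [0,0,-10],"claw": 0.2},
  {"offset": [1.6,3,0],"twist": [0,0,-15],"claw": 0.2},
  {"offset": [2.2,4,0],"twist": [0,0,-20],"claw": 0.2},
  {"offset": [2.7,5.1,0],"twist": [0,0,-25],"claw": 0.2},
])

```text
time_s: 21.17
tcp_pos: [0.6154, 0.0398, 0.128]
tcp_rot: [-3.14, -0.002, 2.249]
force: [-0.5, -0.2, -5.4]
width: 0.368
grasp_force: 29.6
```

carry_out([
  {"offset": [0.1,1.5,0],"twist": [0,0,-6],"claw": 0.2},
  {"offset": [0.2,3,0],"twist": [0,0,-12],"claw": 0.2},
  {"offset": [0.3,4.4,0],"twist": [0,0,-18],"claw": 0.2},
  {"offset": [0.3,5.4,0],"twist": [0,0,-23],"claw": 0.2},
  {"offset": [0.3,5.7,0],"twist": [0,0,-25],"claw": 0.2},
])

```text
time_s: 21.58
tcp_pos: [0.6591, 0.0785, 0.1279]
tcp_rot: [3.14, -0.002, 2.686]
force: [0.4, -0.4, -5.1]
width: 0.364
grasp_force: 29.6
```

carry_out([
  {"offset": [0,0,0],"twist": [0,0,0],"claw": 0.2},
  {"offset": [0,0,0],"twist": [0,0,0],"claw": 0.2},
])

```text
time_s: 21.75
tcp_pos: [0.6576, 0.076, 0.1285]
tcp_rot: [-3.141, -0.002, 2.676]
force: [-0.3, 0.1, -4.6]
width: 0.369
grasp_force: 29.6
```

```bash
python3 -c "
from h import *
save('scene','s6')"; python3 plan.py [.6592,.0778,.0305,153.1]
```

```text
now [0.6576 0.0756 0.1288] 153.3 t 21.8 w 0.37 F [-0.2 -0.7 -4.2]
offset [-0.0, 0.3, 9.8] twist [0, 0, 0] rows 3
  -> [0.6589 0.0783 0.0308] 153.31740103080702
```

View pics/s6.png

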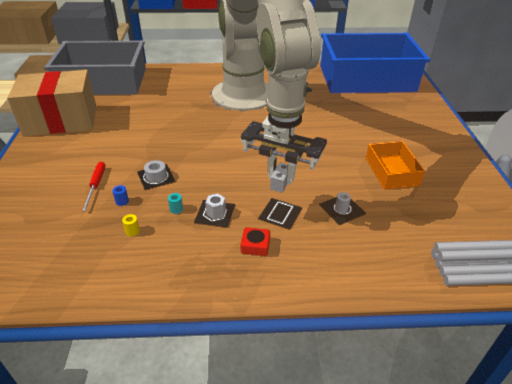

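carry_out([
  {"offset": [0,0.3,3],"twist": [0,0,0],"claw": 0.2},
  {"offset": [0,0.3,6],"twist": [0,0,0],"claw": 0.2},
  {"offset": [0,0.3,8.5],"twist": [0,0,0],"claw": 0.2},
  {"offset": [0,0.3,9.6],"twist": [0,0,0],"claw": 0.2},
  {"offset": [0,0.3,9.8],"twist": [0,0,0],"claw": 0.2},
])

```text
time_s: 22.22
tcp_pos: [0.6585, 0.0784, 0.0297]
tcp_rot: [-3.139, -0.003, 2.677]
force: [-0.3, -0.3, -5.4]
width: 0.365
grasp_force: 29.8
```

carry_out([
  {"offset": [0,0,0],"twist": [0,0,0],"claw": 0.2},
  {"offset": [0,0,0.1],"twist": [0,0,0],"claw": 0.2},
])

```text
time_s: 22.38
tcp_pos: [0.6606, 0.079, 0.032]
tcp_rot: [3.141, 0.001, 2.677]
force: [0.6, 0.6, -3.5]
width: 0.364
grasp_force: 29.8
```

carry_out([
  {"offset": [0,0,0],"twist": [0,0,0],"claw": 0.6},
  {"offset": [0,0,0],"twist": [0,0,0],"claw": 0.6},
  {"offset": [0,0,0],"twist": [0,0,0],"claw": 0.6},
  {"offset": [0,0,0],"twist": [0,0,0],"claw": 0.6},
  {"offset": [0,0,0],"twist": [0,0,0],"claw": 0.6},
])

```text
time_s: 22.8
tcp_pos: [0.6603, 0.079, 0.0313]
tcp_rot: [3.141, 0.001, 2.678]
force: [-0.3, 0.2, 0.3]
width: 0.597
grasp_force: 0.0
```

carry_out([
  {"offset": [0,0,-2],"twist": [0,0,0],"claw": 0.6},
  {"offset": [0,0,-5],"twist": [0,0,0],"claw": 0.6},
  {"offset": [0,0,-8],"twist": [0,0,0],"claw": 0.6},
  {"offset": [0,0,-12],"twist": [0,0,0],"claw": 0.6},
  {"offset": [0,0,-15],"twist": [0,0,0],"claw": 0.6},
])

```text
time_s: 23.22
tcp_pos: [0.6601, 0.0791, 0.1834]
tcp_rot: [3.141, 0.001, 2.678]
force: [0.4, -0.4, 0.5]
width: 0.601
grasp_force: 0.0
```

```bash
python3 plan.py [.48,.12,.2,153.1]
```

```text
now [0.6601 0.0791 0.1834] 153.4 t 23.2167 w 0.6 F [ 0.4 -0.4  0.5]
offset [17.9, -4.4, -1.7] twist [0, 0, 0] rows 5
  -> [0.4804 0.1198 0.2004] 153.44362559778762
```

carry_out([
  {"offset": [4,-1,0],"twist": [0,0,0],"claw": 0.6},
  {"offset": [8,-2,0],"twist": [0,0,0],"claw": 0.6},
  {"offset": [12,-3,-1],"twist": [0,0,0],"claw": 0.6},
  {"offset": [16,-4,-1],"twist": [0,0,0],"claw": 0.6},
  {"offset": [18,-4.4,-1.7],"twist": [0,0,0],"claw": 0.6},
])

```text
time_s: 23.63
tcp_pos: [0.474, 0.1203, 0.1975]
tcp_rot: [-3.14, -0.002, 2.68]
force: [-1.0, 0.4, -0.6]
width: 0.599
grasp_force: 0.0
```

carry_out([
  {"offset": [0,0,0],"twist": [0,0,0],"claw": 0.6},
  {"offset": [0,0,0],"twist": [0,0,0],"claw": 0.6},
  {"offset": [0,0,0],"twist": [0,0,0],"claw": 0.6},
])

```text
time_s: 23.88
tcp_pos: [0.4804, 0.1202, 0.198]
tcp_rot: [3.14, 0.001, 2.678]
force: [0.4, 0.7, -0.5]
width: 0.601
grasp_force: 0.0
```

```bash
python3 -c "
from h import *
a=save('top','t7')[140:290,140:420]; b=save('scene','s7')[130:260,80:380]
s=np.vstack([cv2.resize(a,(560,300),interpolation=2),cv2.resize(b,(560,243),interpolation=2)]); cv2.imwrite('pics/c7.png',s[:,:,::-1])
for c in('scene','top'):
  for q in('nut_mid','block_mid','bush_mid','collar_mid'):
    for r in arm.outline_of(c,q)[:3]: f=fit(q,{c:r['region']},z0=.005); print(c,q,np.round(r['uv']),np.round(f.x,4),round(f.cost,1))
"
```

```text
scene nut_mid [216. 206.] [ 0.6548 -0.0905  2.8057] 8.8
scene block_mid [255. 244.] [0.781  0.0062 1.3997] 17.6
scene block_mid [214. 219.] [ 0.6843 -0.0946  1.4253] 94.9
scene block_mid [281. 209.] [0.6647 0.0772 2.7159] 3.7
scene bush_mid [120. 195.] [ 0.6036 -0.3444  1.7387] 11.9
scene bush_mid [130. 224.] [ 0.7163 -0.2974  1.7395] 5.0
scene bush_mid [175. 202.] [ 0.6412 -0.1953  2.7735] 4.8
scene collar_mid [154. 175.] [ 0.4952 -0.2665 -0.0226] 1.0
top nut_mid [283. 185.] [ 0.656  -0.0913  1.8522] 2.3
top block_mid [228. 185.] [ 0.6637  0.0763 -0.4421] 19.2
top bush_mid [174. 189.] [0.6533 0.2405 2.4936] 1.6
top bush_mid [367. 204.] [ 0.598  -0.3444  2.8081] 3.4
top bush_mid [317. 193.] [ 0.6354 -0.1965  2.1305] 5.3
top collar_mid [347. 240.] [ 0.4956 -0.2672  2.2441] 1.4
```

View pics/c7.png

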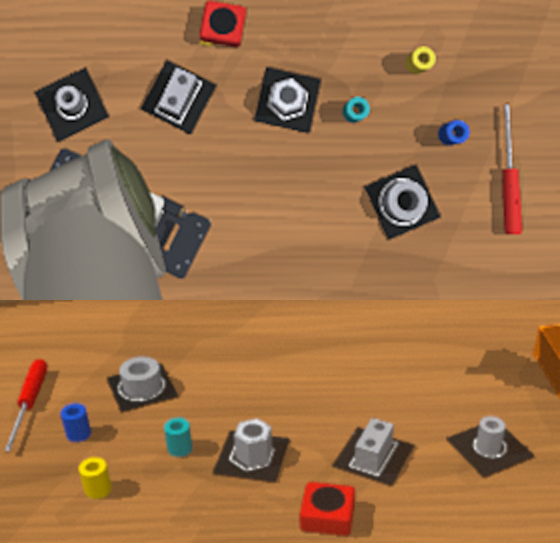

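All four parts stand on their own pads. In the crop's top view the bush is at about (70,100), the block at (180,93), the nut at (288,97) and the ring at (405,200). The measured offsets are all under 6 mm, so I'm handing in.

```bash
python3 -c "
from bench import arm
print(arm.job_done())"
```

```text
the job is handed in; nothing more can be done
None
```

The ring, bush, nut and block each stand upright on their matching pads, under 6 mm off centre by camera, with the block within about 2° of its rectangle; the job was handed in at about 24 s, and no verdict was returned.

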